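# Fetch the lock cylinder from behind the radio, torch and cover stand

### The arm

A 6-joint arm with a two-finger parallel gripper is mounted at the origin on the work surface. World frame = base frame: x ahead of the robot, y to its left, z up, the work surface at z = 0. Lengths are in m, angles in rad, forces in N, time in s.
With the tool pointing down it reaches from about 0.35 to 0.85 m from the base axis. Payload 8.1 kg.
Tool frame: the origin (TCP) lies between the finger pads, 19 mm behind the fingertips; this is the grasp point; z points along the fingers, y is the line along which they close (so a half turn about z gives the same grasp; the last joint's range is limited). The gripper opens to 85 mm and grips with 20 to 120 N. Pads are 22 mm wide; open, the fingers measure 114 mm over their backs; the gripper's body (76 mm by 85 mm) begins 54 mm behind the grasp point. The pads swing forward as they close: fully open they stand 13 mm farther back than shut.
Start: joints at [1.26, 0.13, 1.488, -0, 1.523, -0.085], TCP at [0.134, 0.585, 0.25] pointing down, gripper open.
Joint ranges: [-2.96, 2.96], [-0.89, 2.26], [0.02, 2.5], [-1.34, 4.48], [0, 2.73], [-2.66, 2.66]. Speed limits (rad/s): [2.39, 2.39, 2.79, 3.14, 3.14, 3.14].

### API

Orientations are given as a unit quaternion [x, y, z, w].
In Python, from plant import r gives the robot as it stands.
- The arm moves only by the shell command python3 -m creep 'ROWS' [FORCE]. ROWS is JSON, one flat list of numbers, 7 for each row, row after row: the finger opening in mm, from 0 to 85.4, then the shift along the world's x, y, z in units of 0.03 m (1.0 is 0.03 m), then the turn, a rotation vector about the world's x, y, z in units of pi rad (1.0 is pi rad). In form: [hand, x, y, z, ax, ay, az, hand, x, y, z, ax, ay, az, ...]. A call has 1 to 10 rows; each row shifts and turns the commanded pose from where the row before left it; what a row does not reach is not made up. A row lasts 1/8 s, in which the tool goes at most 62.5 mm and 10.7 degrees, less where a joint would pass 70% of its speed; a pose out of reach is approached as far as the arm can. A call with a number of a shift or a turn outside -1 to 1 is refused whole. A call with a gripper value outside its range is refused whole. The fingers move at their own pace and stop on an object; FORCE is the grip in N (left out, the last holds). Time passes only in rows, so rows that do not move let the fingers close. It gives the time, the measured TCP pose, the force, the opening and the grip force at its end, in the units of the state.
- r.read_state(): the state, without advancing time (a new reading comes with each control period).
- r.camera(name): name is "side" or "top"; returns a dict with "image" (480x640x3 uint8, red, green, blue), "depth" (480x640 float32, m along the optical axis (not along the pixel's ray), 0 where there is no reading), "fx", "fy", "cx", "cy" (pixels), "R" (3x3) and "t" (3): a world point X has camera coordinates R X + t. Camera axes: x right, y down, z forward; pixel columns grow to the right and rows downward; lengths in m; the calibration is good to about 2 mm. A picture is of the moment at which its call begins.
- r.job_done(): hands the job in; it is judged then, once.
Trained networks look in the newest picture that a camera, given by its name, has taken for a name from the list of things; names that differ only in an ending like _2 or _b are one class to them, and where a whole thing is asked for, a point or a joint stands for the part that bears it (a point fixed in the world has none). Each returns a list of dicts, best first, with "confidence" (0 to 1); they miss things now and then, are a little off and sometimes report something else, mostly with a low value. They report only what shows in the picture. A call takes as long as a camera call.
- r.spot_in(thing, camera): "extent" ([left, top, right, bottom] in pixels, round what is visible of it).
- r.regions_of(thing, camera): "pixels" (480x640 bool, what is visible of it) and "extent" ([left, top, right, bottom] in pixels, round what is visible of it).
- r.tip_of(thing, camera): "pixel" ([column, row] in pixels: a listed point, or the origin of a listed thing).
The state is a dict: "time": time; "joints": joint angles; "qd": joint speeds; "tau": joint torques, N m; "position": TCP position; "tcp_rot": TCP orientation; "contact_force": force on the tool from outside, world axes, zero at the start; "torque": the same for the moment, N m; "gripper_width": finger opening in m; "gripper_force": force on a finger pad.
Only numpy, scipy, OpenCV 4.12 (cv2) and the standard library are available. Lean on these libraries where they do the work, as an engineer would, in place of code of your own. Each camera call takes 0.05 s, during which the arm holds its last target. There are 200 camera calls.

### The job

The gate lock is to be changed and the spare, the chrome lever lock cylinder, stands hemmed in at the back of the pulled-out key-cabinet shelf. Stand the radio, the torch and the key-cover stand aside on the black rubber mat, then fetch the lock cylinder and stand it upright in the middle of the bamboo coaster, and finally put the radio, the torch and the cover stand back upright on the shelf, each where it stood before. Leave the scooter key, the mug and the padlock where they are, and do not knock anything over.

Things in the scene. Friction and masses are not known exactly. Their poses are not given: they have to be found in the camera images.
- cabinet: Stainless cabinet in the low hatch wall, fixed. Origin: counter level (z 0), middle of the opening's front plane; x into the wall, y left along it. Its pulled-out shelf is 284 mm wide (y), reaches from the opening to x -300, flat top at z 20, front lip 5 mm higher. Wall and cabinet rise to 175 mm from x -12 on; the door, folded back at y 170 to 500, reaches out to x -35, up to z 160.
- radio: Black two-way radio standing on the shelf, loose, 0.17 to 0.34 kg: body 34 (x) by 54 (y) by 108 mm high, on top a stub antenna to 128 mm and a knob to 118 mm; thin belt clip on its +x face below height 80. Origin: middle of its underside, z up. Grip across x (34 mm) at about 90 mm height.
- torch: Dark metal torch standing on its lamp head, loose, 0.14 to 0.28 kg: head 46 mm diameter to height 30, cone to 50, tube 30 mm diameter to 112, tail cap 32 mm diameter to 128 mm. Origin: middle of its underside, z up. Grip across the upper tube from any side, at about 100 mm height.
- cover_stand: Set of four grey hard-silicone key covers on an upright aluminium stand, loose, 0.15 to 0.31 kg: foot 36 (x) by 60 (y) mm, plate with the covers to height 92, grip rail on top 14 (x) by 60 (y) mm from height 92 to 116. Origin: middle of its underside, z up. Grip the rail across x (14 mm) at about 105 mm height.
- lock_cylinder: Chrome lever lock cylinder standing on its 36 mm hexagon nut, loose, 0.13 to 0.25 kg: collar 38 mm diameter from height 22 to 36 mm, above it (to 47 mm) a lever 12 mm wide reaching 48 mm out along +x. Origin: middle of the underside on the barrel axis, z up. Grip the collar across y, TCP at about 30 mm. Radio, torch and cover stand hem it in: front, left and right, in any arrangement.
- mat: Black ribbed rubber mat on the counter, fixed, 230 (x) by 150 (y) by 4 mm. The parking place. Origin: middle of its underside (z 0). Lies left or right of the shelf.
- coaster: Square bamboo coaster on the counter, fixed, 100 by 100 by 9 mm. Origin: middle of its underside (z 0). Lies on the other side from the mat.
- scooter_key: Blue plastic headed scooter key lying near the shelf's front edge, loose, 89 mm long, 26 mm wide, 9 mm thick; x along the blade; origin on the underside where head meets blade. Leave it.
- mug: White mug on the counter, nearer the robot than mat and coaster, loose, 72 mm diameter, 85 mm high, with a handle. Origin: middle of its underside. Leave it.
- padlock: Brass padlock standing on the counter, nearer the robot than mat and coaster, loose, 46 by 22 by 69 mm high. Origin: middle of its underside. Leave it.

How it is judged:
By the outcome, as a careful person would: the job done as asked, in the order asked, and still so for the second after the job is handed in, with the robot touching nothing.
It also fails if it takes over 144 s, if anything falls off the work surface, if the arm or the gripper's body presses on something with over 40 N, if the wrist force passes 120 N, or if a joint passes its speed limit or range.

## Working session

There is one attempt and no reset: what is moved stays moved. The work goes in short steps, Python scripts to look and compute and a shell command to move; the robot and the scene stay as the last step left them, time stands still between calls to the robot, and variables do not carry over. Pictures are saved under pics/ and viewed, at most 14 in all, crops included, and the job is handed in when it is done.

```bash
ls; mkdir -p pics
cat > h.py <<'E'
import numpy as np, cv2
from plant import r
def world(c,m):
    v,u=np.nonzero(m&(c["depth"]>0)); d=c["depth"][v,u]
    P=np.c_[(u-c["cx"])/c["fx"]*d,(v-c["cy"])/c["fy"]*d,d]
    return (P-c["t"])@c["R"]
def save(c,n): cv2.imwrite(f"pics/{n}.png",c["image"][:,:,::-1])
E
python3 - <<'E'
from h import *
print(r.read_state())
for n in("side","top"):
    c=r.camera(n); save(c,n+"0"); print(n,c["fx"],c["R"].round(3).tolist(),c["t"].round(3), (-c["R"].T@c["t"]).round(3))
    for t in "cabinet radio torch cover_stand lock_cylinder mat coaster scooter_key mug padlock".split():
        for o in r.regions_of(t,n)[:2]:
            P=world(c,o["pixels"])
            if len(P)<5: print(t,o["confidence"],"none");continue
            print(t,round(o["confidence"],2),np.round(o["extent"]),"lo",np.percentile(P,2,0).round(3),"hi",np.percentile(P,98,0).round(3),"med",np.median(P,0).round(3))
E
```

```text
pics
{'time': 0.0, 'joints': array([ 1.25958215e+00,  1.31161797e-01,  1.48927870e+00, -2.41608575e-05,
        1.52298558e+00, -8.53873388e-02]), 'qd': array([-1.22842704e-03, -1.66408128e-03, -8.20705797e-04, -4.28335399e-05,
       -1.20637023e-03, -3.99041189e-04]), 'tau': array([ 1.00180965e-03, -5.69386375e+01, -5.00559747e+01, -3.41480290e-04,
        1.45192680e-02,  4.53085931e-05]), 'position': array([0.13416951, 0.58428278, 0.24894433]), 'tcp_rot': array([ 1.12673007e-01,  9.93631699e-01, -9.01122451e-04, -1.68765685e-04]), 'contact_force': array([-0.21703928, -0.32500122,  0.59950536]), 'torque': array([ 0.03534928,  0.03944577, -0.03592646]), 'gripper_force': 0.0, 'gripper_width': 0.08541271935604434}
side 549.7188625596108 [[0.779, -0.627, -0.017], [-0.382, -0.453, -0.806], [0.497, 0.634, -0.592]] [-0.416  0.232  0.915] [-0.042 -0.736  0.721]
cabinet 0.86 [226.  40. 640. 346.] lo [ 0.517 -0.503  0.005] hi [1.124 0.708 0.177] med [ 0.803 -0.064  0.156]
cabinet 0.47 [361. 176. 382. 240.] lo [ 0.636 -0.038  0.021] hi [0.704 0.032 0.15 ] med [ 0.649 -0.026  0.081]
radio 0.7
[... 1579 characters left out ...]
2 ] hi [0.675 0.165 0.137] med [0.655 0.135 0.085]
lock_cylinder 0.79 [284. 154. 306. 189.] lo [0.662 0.048 0.029] hi [0.72  0.08  0.068] med [0.679 0.062 0.061]
mat 0.64 [469. 213. 542. 323.] lo [ 0.391 -0.442 -0.   ] hi [ 0.613 -0.296  0.007] med [ 0.5   -0.369  0.004]
coaster 0.59 [127. 224. 187. 289.] lo [0.469 0.299 0.001] hi [0.579 0.409 0.012] med [0.525 0.354 0.008]
scooter_key 0.68 [258. 226. 298. 256.] lo [0.527 0.064 0.019] hi [0.572 0.135 0.031] med [0.552 0.092 0.027]
mug 0.85 [457. 351. 518. 398.] lo [ 0.266 -0.351  0.001] hi [ 0.332 -0.258  0.086] med [ 0.292 -0.324  0.044]
padlock 0.77 [130. 368. 159. 378.] lo [0.278 0.334 0.011] hi [0.299 0.374 0.069] med [0.291 0.349 0.038]
```

Run:
```python
import cv2
a=cv2.imread("pics/top0.png")[130:270,200:400]; cv2.imwrite("pics/top0c.png",cv2.resize(a,(800,560),interpolation=cv2.INTER_CUBIC))
a=cv2.imread("pics/side0.png")[140:260,270:430]; cv2.imwrite("pics/side0c.png",cv2.resize(a,(800,600),interpolation=cv2.INTER_CUBIC))
```

```text
(no output)
```

View pics/top0c.png

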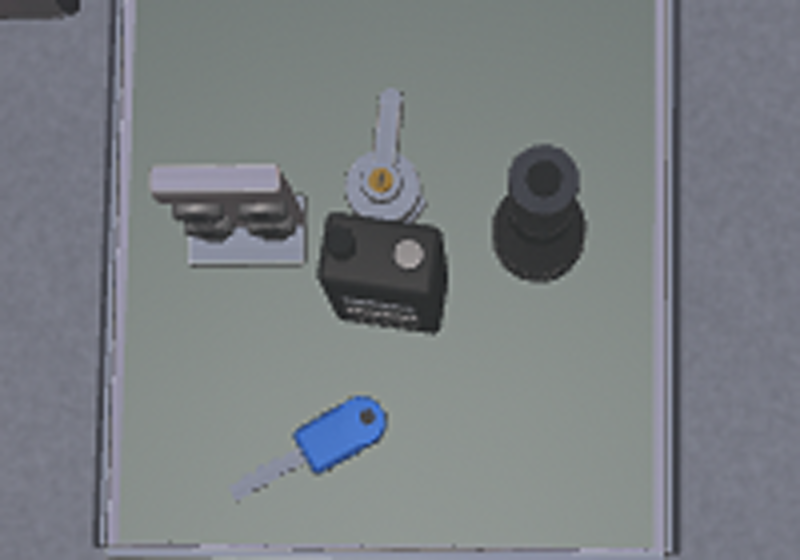

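View pics/side0c.png

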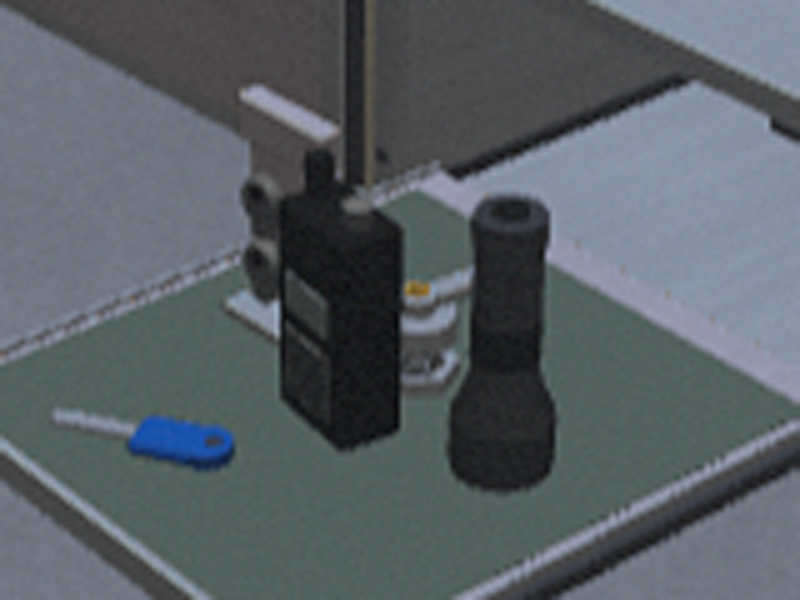

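View pics/top0.png

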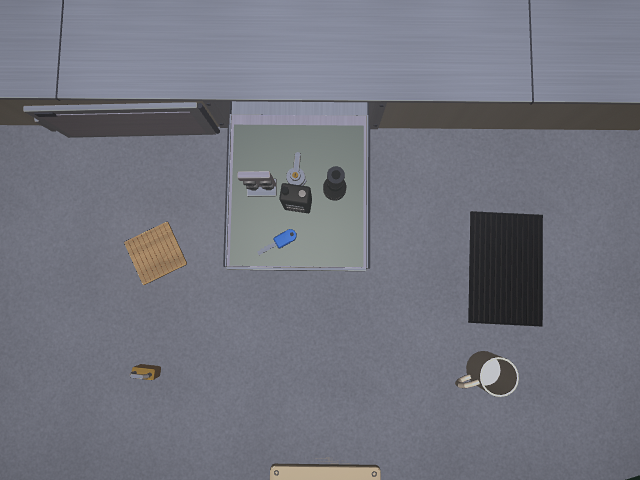

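```bash
cat > m.py <<'E'
from h import *
def rect(P):
    (cx,cy),(w,h),a=cv2.minAreaRect((P[:,:2]*1000).astype(np.float32)); return np.round([cx,cy,w,h,a],1)
def meas(names):
    for n in("side","top"):
        c=r.camera(n)
        for t,lo,hi in names:
            o=r.regions_of(t,n)
            if not o: print(n,t,"missing");continue
            P=world(c,o[0]["pixels"]); Q=P[(P[:,2]>lo)&(P[:,2]<hi)]
            if len(Q)<8: print(n,t,"few");continue
            print(n,t,round(o[0]["confidence"],2),len(Q),"rect",rect(Q),"box",(Q.min(0)*1000).round(1)[:2],(Q.max(0)*1000).round(1)[:2],"z50/98",np.percentile(Q[:,2],[50,98]).round(4))
ALL=[("radio",.122,.132),("radio",.06,.12),("torch",.143,.16),("torch",.08,.13),("torch",.02,.05),("cover_stand",.125,.15),("cover_stand",.015,.03),("lock_cylinder",.05,.0585),("lock_cylinder",.0615,.075),("lock_cylinder",.03,.0585),("mat",.0,.01),("coaster",.006,.02)]
E
python3 - <<'E'
from m import *
meas(ALL)
c=r.camera("top")
for t in("radio","torch","cover_stand","lock_cylinder"):print(t,r.tip_of(t,"top")[:1])
P=world(c,np.ones((480,640),bool)); S=P[(abs(P[:,2]-.02)<.004)&(abs(P[:,1])<.25)&(P[:,0]<.8)]
print("shelf",rect(S),np.median(S[:,2]));
S=P[(abs(P[:,2]-.02)<.004)&(abs(P[:,1]-.06)<.06)&(P[:,0]<.8)];print(np.percentile(S[:,0],[.5,99.5]),np.median(S[:,2]),"counter",np.median(P[(P[:,0]<.5)&(P[:,0]>.3)&(abs(P[:,1])<.2)][:,2]))
E
```

```text
side radio 0.87 176 rect [625.5  55.   54.1  31.5  82.1] box [607.3  27.7] [644.3  83.6] z50/98 [0.1277 0.1313]
side radio 0.87 571 rect [616.9  52.   33.2  60.2  26. ] box [606.7  26.8] [643.7  86.4] z50/98 [0.0915 0.1188]
side torch 0.9 124 rect [657.9 -16.9  33.5  31.3   3.2] box [641. -33.] [674.7  -1.1] z50/98 [0.148  0.1513]
side torch 0.9 284 rect [653.7 -21.8  22.1  30.3  48.3] box [638.4 -33. ] [672.3  -3.6] z50/98 [0.1058 0.1284]
side torch 0.9 263 rect [714.2  44.5 216.2  46.2  46.9] box [633.7 -40.9] [802.7 133.1] z50/98 [0.0336 0.0494]
side cover_stand missing
side cover_stand missing
side lock_cylinder few
side lock_cylinder few
side lock_cylinder few
side mat 0.93 9562 rect [ 502.8 -369.7  153.7  236.1   87.8] box [ 382.3 -449. ] [ 620.3 -288.9] z50/98 [0.0046 0.0073]
side coaster missing
top radio 0.64 412 rect [627.9  59.   51.7  33.7  81.9] box [608.8  31.8] [646.   86.4] z50/98 [0.127  0.1298]
top radio 0.64 179 rect [615.2  54.4  24.5  59.   21.8] box [607.8  31.6] [637.5  86.4] z50/98 [0.0918 0.1173]
top torch 0.56 255 rect [658.6 -14.5  30.9  31.   44.9] box [64
[... 783 characters left out ...]
er 0.55 171 rect [682.2  59.   36.7  51.2  46.4] box [660.7  46.4] [713.4  84.3] z50/98 [0.0548 0.0583]
top mat 0.77 8066 rect [ 501.7 -368.9  152.3  234.5   88. ] box [ 384.5 -448.4] [ 621.2 -289.7] z50/98 [0.0036 0.0071]
top coaster 0.71 1996 rect [525.6 354.9  99.9 100.1  26.8] box [462.6 291.4] [587.4 418.2] z50/98 [0.0084 0.0118]
radio [{'pixel': [298.0, 201.4], 'confidence': 0.8}]
torch [{'pixel': [335.2, 186.3], 'confidence': 0.97}]
cover_stand [{'pixel': [262.7, 183.4], 'confidence': 0.96}]
lock_cylinder [{'pixel': [294.0, 181.2], 'confidence': 0.72}]
shelf [516.8  90.1 466.2 747.9  71.5] 0.019716202277748993
[0.49344196 0.79887874] 0.019715239686328576 counter -0.0006111945147392434
```

```bash
python3 -m creep '[60,0.8,-0.8,0.1,0,0,-0.03,60,0.8,-0.8,0.1,0,0,-0.03,60,0.8,-0.8,0.1,0,0,-0.03,60,0.8,-0.8,0.1,0,0,-0.03,60,0.8,-0.8,0.1,0,0,-0.03,60,0.8,-0.8,0.1,0,0,-0.03,60,0.8,-0.8,0.1,0,0,-0.03,60,0.8,-0.8,0.1,0,0,-0.03,60,0.8,-0.8,0.1,0,0,-0.03,60,0.8,-0.8,0.1,0,0,-0.03]'
python3 -m creep '[60,0.8,-0.9,0,0,0,-0.03,60,0.8,-0.9,0,0,0,-0.03,60,0.8,-0.9,0,0,0,-0.03,60,0.8,-0.9,0,0,0,-0.03,60,0.8,-0.9,0,0,0,-0.03,60,0.8,-0.9,0,0,0,-0.022,60,0.8,-0.9,0,0,0,0,60,0.8,-0.9,0,0,0,0,60,0.8,-0.9,0,0,0,0,60,0.8,-0.9,0,0,0,0]'
python3 -m creep '[60,0,0,0,0,0,0,60,0,0,0,0,0,0]'; python3 -c "
from m import *
from scipy.spatial.transform import Rotation as R
s=r.read_state();Y=R.from_quat(s['tcp_rot']).as_matrix()
print(s['position'],np.degrees(np.arctan2(Y[1,1],Y[0,1])),Y[:,2],s['joints'])"
```

```text
time: 3.9
position: [0.375, 0.3439, 0.2803]
tcp_rot: [0.553, 0.833, 0.0, 0.0]
contact_force: [0.3, 0.7, 0.5]
gripper_width: 0.0597
gripper_force: 0.0
time: 5.15
position: [0.615, 0.0738, 0.28]
tcp_rot: [0.754, 0.657, 0.0, 0.0]
contact_force: [-0.7, 0.5, -0.5]
gripper_width: 0.06
gripper_force: 0.0
time: 5.4
position: [0.6141, 0.075, 0.2798]
tcp_rot: [0.754, 0.657, -0.0, -0.0]
contact_force: [-0.8, -0.3, -0.7]
gripper_width: 0.0597
gripper_force: 0.0
[0.61405562 0.07498172 0.27979791] -7.9149823514033795 [-5.62132895e-04  3.16249967e-04 -9.99999792e-01] [3.84578268e-02 1.70629424e-01 1.38994869e+00 3.37648790e-04
 1.58156409e+00 1.76603943e-01]
```

```bash
python3 -m creep '[60,0.43,-0.55,-0.6,0,0,0,60,0,0,-1,0,0,0,60,0,0,-1,0,0,0,60,0,0,-1,0,0,0,60,0,0,-1,0,0,0,60,0,0,-0.6,0,0,0,60,0,0,-0.4,0,0,0,60,0,0,0,0,0,0]'
python3 -m creep '[20,0,0,0,0,0,0,20,0,0,0,0,0,0,20,0,0,0,0,0,0,20,0,0,0,0,0,0,20,0,0,0,0,0,0]' 40
```

```text
time: 6.4
position: [0.6268, 0.0583, 0.1113]
tcp_rot: [0.754, 0.657, -0.0, -0.0]
contact_force: [-0.1, 0.2, 0.3]
gripper_width: 0.06
gripper_force: 0.0
time: 7.02
position: [0.6283, 0.0583, 0.1136]
tcp_rot: [0.754, 0.657, 0.001, 0.001]
contact_force: [0.6, 0.7, 6.1]
gripper_width: 0.0338
gripper_force: 41.2
```

```bash
python3 -m creep '[20,0,0,0.2,0,0,0,20,0,0,0.5,0,0,0,20,0,0,0.9,0,0,0,20,0,0,1,0,0,0,20,0,0,1,0,0,0,20,0,0,1,0,0,0,20,0,0,1,0,0,0,20,0,-0.5,0,0,0,0,20,-0.3,-0.8,0,0,0,0,20,-0.43,-0.9,0,0,0,0]' 60
python3 -m creep '[20,-0.5,-0.95,0,0,0,0,20,-0.5,-0.95,0,0,0,0,20,-0.5,-0.95,0,0,0,0,20,-0.5,-0.95,0,0,0,0,20,-0.5,-0.95,0,0,0,0,20,-0.5,-0.95,0,0,0,0,20,-0.5,-0.95,0,0,0,0,20,-0.5,-0.95,0,0,0,0,20,-0.5,-0.95,0,0,0,0,20,-0.5,-0.95,0,0,0,0]'
python3 -m creep '[20,-0.5,-0.95,0,0,0,0,20,-0.3,-0.95,0,0,0,0,20,-0.2,-0.95,0,0,0,0,20,0,-0.55,0,0,0,0,20,0,0,0,0,0,0]'
python3 - <<'E'
from h import *
for n in("side","top"):
    c=r.camera(n); save(c,n+"1"); o=r.regions_of("radio",n)
    if o: P=world(c,o[0]["pixels"]); print(n,o[0]["confidence"],np.percentile(P,[1,99],0).round(3))
E
```

```text
time: 8.28
position: [0.6043, -0.0091, 0.2779]
tcp_rot: [0.754, 0.657, -0.001, -0.001]
contact_force: [0.0, 0.3, -2.7]
gripper_width: 0.0334
gripper_force: 60.0
time: 9.52
position: [0.4535, -0.2939, 0.2781]
tcp_rot: [0.754, 0.657, -0.0, -0.001]
contact_force: [0.4, 0.1, -1.0]
gripper_width: 0.0332
gripper_force: 60.0
time: 10.15
position: [0.4246, -0.3954, 0.2788]
tcp_rot: [0.755, 0.656, -0.0, -0.001]
contact_force: [0.6, 0.6, -2.5]
gripper_width: 0.0335
gripper_force: 60.1
side 0.86 [[ 0.404 -0.423  0.19 ]
 [ 0.437 -0.368  0.303]]
```

View pics/side1.png

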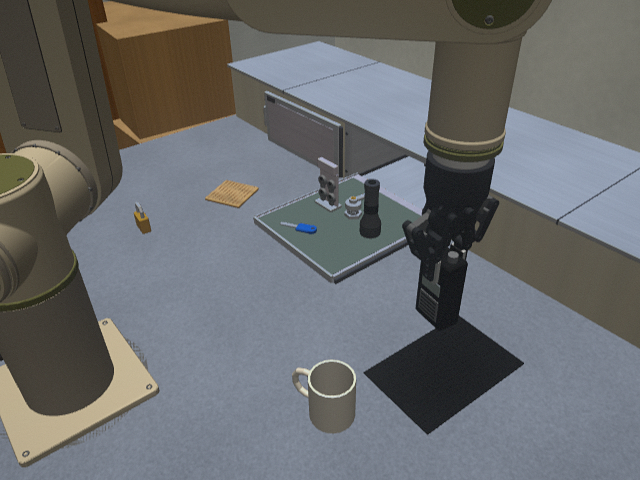

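```bash
python3 -m creep '[20,0,0,-0.9,0,0,0,20,0,0,-1,0,0,0,20,0,0,-1,0,0,0,20,0,0,-1,0,0,0,20,0,0,-0.9,0,0,0,20,0,0,-0.6,0,0,0,20,0,0,-0.4,0,0,0,20,0,0,-0.2,0,0,0,20,0,0,-0.05,0,0,0,20,0,0,0,0,0,0]'
```

```text
time: 11.6
position: [0.4257, -0.3952, 0.0993]
tcp_rot: [0.754, 0.657, -0.0, 0.001]
contact_force: [-0.5, -0.8, -2.1]
gripper_width: 0.0331
gripper_force: 60.2
```

```bash
python3 -m creep '[20,0,0,-0.05,0,0,0,20,0,0,0,0,0,0]';python3 -m creep '[20,0,0,-0.05,0,0,0,20,0,0,0,0,0,0]'
```

```text
time: 11.85
position: [0.4257, -0.3952, 0.0977]
tcp_rot: [0.754, 0.657, 0.0, 0.001]
contact_force: [0.9, -0.2, -0.3]
gripper_width: 0.0332
gripper_force: 60.4
time: 12.1
position: [0.4258, -0.3954, 0.0976]
tcp_rot: [0.754, 0.657, -0.0, 0.001]
contact_force: [-3.1, 3.1, 12.3]
gripper_width: 0.033
gripper_force: 61.9
```

```bash
python3 -m creep '[60,0,0,0.03,0,0,0,60,0,0,0,0,0,0,60,0,0,0,0,0,0,60,0,0,0.6,0,0,0,60,0,0,1,0,0,0,60,0,0,1,0,0,0,60,0,0,1,0,0,0,60,0,0,1,0,0,0,60,0,0,1,0,0,0,60,0.2,0.5,0,0,0,0]'
python3 -m creep '[60,0.6,0.95,0,0,0,0,60,0.6,0.95,0,0,0,0,60,0.6,0.95,0,0,0,0,60,0.6,0.95,0,0,0,0,60,0.6,0.95,0,0,0,0,60,0.6,0.95,0,0,0,0,60,0.6,0.95,0,0,0,0,60,0.6,0.95,0,0,0,0,60,0.6,0.95,0,0,0,0,60,0.6,0.95,0,0,0,0]'
python3 -m creep '[60,0.6,0.95,0,0,0,0,60,0.6,0.95,0,0,0,0,60,0.36,0.77,0,0,0,0,60,0,0,0,0,0,0,60,0,0,0,0,0,0]'
```

```text
time: 13.35
position: [0.4323, -0.3813, 0.2691]
tcp_rot: [0.755, 0.656, 0.0, 0.004]
contact_force: [0.1, 0.3, -0.3]
gripper_width: 0.0597
gripper_force: 0.0
time: 14.6
position: [0.6113, -0.0928, 0.2638]
tcp_rot: [0.754, 0.657, -0.0, -0.001]
contact_force: [0.8, -0.2, 0.3]
gripper_width: 0.06
gripper_force: 0.0
time: 15.22
position: [0.6577, -0.0149, 0.2642]
tcp_rot: [0.754, 0.657, -0.0, -0.0]
contact_force: [-0.9, 0.2, 0.5]
gripper_width: 0.0604
gripper_force: 0.0
```

```bash
python3 -m creep '[60,0,0,-0.8,0,0,0,60,0,0,-1,0,0,0,60,0,0,-1,0,0,0,60,0,0,-1,0,0,0,60,0,0,-0.7,0,0,0,60,0,0,-0.3,0,0,0,60,0,0,0,0,0,0,20,0,0,0,0,0,0,20,0,0,0,0,0,0,20,0,0,0,0,0,0]' 40
python3 -m creep '[20,0,0,0,0,0,0,20,0,0,0,0,0,0]' 60
```

```text
time: 16.48
position: [0.6591, -0.0147, 0.1221]
tcp_rot: [0.754, 0.657, 0.001, 0.001]
contact_force: [-0.2, -0.1, 6.4]
gripper_width: 0.0298
gripper_force: 39.2
time: 16.73
position: [0.6591, -0.0147, 0.1222]
tcp_rot: [0.754, 0.657, 0.001, 0.001]
contact_force: [-0.3, 0.2, 6.3]
gripper_width: 0.0294
gripper_force: 58.5
```

```bash
python3 -m creep '[20,0,0,0.2,0,0,0,20,0,0,0.6,0,0,0,20,0,0,1,0,0,0,20,0,0,1,0,0,0,20,0,0,1,0,0,0,20,0,0,1,0,0,0,20,0,0,0.5,0,0,0,20,-0.2,-0.5,0,0,0,0,20,-0.5,-0.93,0,0,0,0,20,-0.5,-0.94,0,0,0,0]'
python3 -m creep '[20,-0.5,-0.94,0,0,0,0,20,-0.5,-0.94,0,0,0,0,20,-0.5,-0.94,0,0,0,0,20,-0.5,-0.94,0,0,0,0,20,-0.5,-0.94,0,0,0,0,20,-0.5,-0.94,0,0,0,0,20,-0.5,-0.94,0,0,0,0,20,-0.4,-0.94,0,0,0,0,20,-0.1,-0.63,0,0,0,0,20,0,-0.31,0,0,0,0]'
python3 -m creep '[20,0,0,-0.6,0,0,0,20,0,0,-1,0,0,0,20,0,0,-1,0,0,0,20,0,0,-1,0,0,0,20,0,0,-1,0,0,0,20,0,0,-0.7,0,0,0,20,0,0,-0.3,0,0,0,20,0,0,-0.13,0,0,0,20,0,0,0,0,0,0]'
```

```text
time: 17.98
position: [0.6204, -0.087, 0.2771]
tcp_rot: [0.754, 0.657, -0.001, -0.001]
contact_force: [-0.3, -0.2, -2.3]
gripper_width: 0.0295
gripper_force: 59.5
time: 19.23
position: [0.5014, -0.3405, 0.2783]
tcp_rot: [0.755, 0.656, -0.0, -0.001]
contact_force: [0.7, 0.4, -2.2]
gripper_width: 0.0293
gripper_force: 59.6
time: 20.35
position: [0.5026, -0.3399, 0.1083]
tcp_rot: [0.754, 0.657, 0.0, 0.001]
contact_force: [0.3, -0.1, -2.5]
gripper_width: 0.0293
gripper_force: 59.6
```

```bash
python3 -m creep '[20,0,0,-0.05,0,0,0,20,0,0,0,0,0,0]';python3 -m creep '[20,0,0,-0.04,0,0,0,20,0,0,0,0,0,0]'
```

```text
time: 20.6
position: [0.5024, -0.3398, 0.1066]
tcp_rot: [0.754, 0.657, 0.0, 0.0]
contact_force: [0.2, -0.5, -2.6]
gripper_width: 0.0295
gripper_force: 59.6
time: 20.85
position: [0.5025, -0.3401, 0.1062]
tcp_rot: [0.754, 0.657, 0.0, 0.001]
contact_force: [-2.4, 1.5, 4.4]
gripper_width: 0.0295
gripper_force: 60.6
```

```bash
python3 -m creep '[60,0,0,0.02,0,0,0,60,0,0,0,0,0,0,60,0,0,0,0,0,0,60,0,0,0.6,0,0,0,60,0,0,1,0,0,0,60,0,0,1,0,0,0,60,0,0,1,0,0,0,60,0,0,1,0,0,0,60,0,0,0.6,0,0,0,50,0.2,0.5,0,0,0,0.004]'
python3 -m creep '[50,0.35,0.95,0,0,0,0.004,50,0.35,0.95,0,0,0,0.004,50,0.35,0.95,0,0,0,0.004,50,0.35,0.95,0,0,0,0.004,50,0.35,0.95,0,0,0,0.004,50,0.35,0.95,0,0,0,0.004,50,0.35,0.95,0,0,0,0.004,50,0.35,0.95,0,0,0,0.004,50,0.35,0.95,0,0,0,0.004,50,0.35,0.95,0,0,0,0.004]'
python3 -m creep '[50,0.35,0.95,0,0,0,0,50,0.35,0.95,0,0,0,0,50,0.35,0.95,0,0,0,0,50,0.35,0.95,0,0,0,0,50,0.17,0.95,0,0,0,0,50,0,0.9,0,0,0,0,50,0,0.18,0,0,0,0,50,0,0,0,0,0,0,50,0,0,0,0,0,0]'
python3 - <<'E'
from m import *
s=r.read_state();print(s["position"])
meas([t for t in ALL if t[0] not in("mat",)]+[("radio",.105,.116),("torch",.126,.14)])
E
```

```text
time: 22.1
position: [0.5087, -0.3253, 0.2636]
tcp_rot: [0.75, 0.661, 0.0, 0.002]
contact_force: [-0.1, -0.1, 0.2]
gripper_width: 0.0499
gripper_force: 0.0
time: 23.35
position: [0.6125, -0.0373, 0.2594]
tcp_rot: [0.706, 0.708, -0.001, -0.001]
contact_force: [0.9, 0.8, -0.1]
gripper_width: 0.0499
gripper_force: 0.0
time: 24.48
position: [0.66, 0.1346, 0.261]
tcp_rot: [0.707, 0.707, -0.0, -0.0]
contact_force: [0.1, -0.6, -0.5]
gripper_width: 0.0497
gripper_force: 0.0
[0.66003929 0.13458727 0.26098039]
side radio 0.76 92 rect [ 424.7 -395.1   41.1   15.    81.7] box [ 415.2 -415.5] [ 434.7 -374.9] z50/98 [0.1244 0.1317]
side radio 0.76 1428 rect [ 438.6 -374.1  113.    50.6   58. ] box [ 404.4 -424.1] [ 487.2 -337.4] z50/98 [0.0994 0.117 ]
side torch few
side torch 0.94 431 rect [ 494.1 -346.7   16.8   31.7   35.6] box [ 482.6 -357.5] [ 510.2 -329. ] z50/98 [0.1055 0.1291]
side torch 0.94 74 rect [ 506.7 -358.1   26.5   10.3   11.1] box [ 493.1 -363.3] [ 519.4 -351. ] z50/98 [0.0429 0.0499]
side cover_stand 0.57 145 rect [659.  131.9  15.1  61.3   2.9] box [652.2 101.2] [667.6 162.5] z
[... 1587 characters left out ...]
_cylinder 0.95 159 rect [684.7  57.7  35.6  56.3  52.7] box [659.2  46.3] [717.9  82.3] z50/98 [0.0553 0.0579]
top lock_cylinder 0.95 176 rect [695.5  64.   18.1  56.4  87.6] box [667.3  54.5] [723.5  73.7] z50/98 [0.0646 0.0685]
top lock_cylinder 0.95 177 rect [684.7  57.6  35.8  56.3  52.7] box [659.   46.3] [717.9  82.3] z50/98 [0.0551 0.0579]
top coaster 0.9 927 rect [549.9 340.9  73.6  75.3   7. ] box [509.8 299.7] [587.2 379.6] z50/98 [0.0085 0.0117]
top radio 0.56 414 rect [ 426.6 -391.6   51.7   33.8   81.8] box [ 409.5 -418.4] [ 445.4 -364.3] z50/98 [0.1112 0.1149]
top torch 0.92 238 rect [ 502.1 -337.9   28.5   30.7    1.5] box [ 487.9 -353.3] [ 516.4 -322.6] z50/98 [0.1319 0.1355]
```

```bash
python3 -m creep '[50,0,-0.03,-0.8,0,0,0,50,0,0,-1,0,0,0,50,0,0,-1,0,0,0,50,0,0,-1,0,0,0,50,0,0,-0.5,0,0,0,50,0,0,-0.13,0,0,0,50,0,0,0,0,0,0,8,0,0,0,0,0,0,8,0,0,0,0,0,0,8,0,0,0,0,0,0]' 40
python3 -m creep '[8,0,0,0,0,0,0,8,0,0,0,0,0,0]' 60
```

```text
time: 27.12
position: [0.6611, 0.1346, 0.1299]
tcp_rot: [0.707, 0.707, 0.001, 0.001]
contact_force: [-0.4, 0.3, 4.8]
gripper_width: 0.0129
gripper_force: 39.8
time: 27.38
position: [0.6611, 0.1346, 0.1299]
tcp_rot: [0.707, 0.707, 0.001, 0.001]
contact_force: [0.8, -0.6, 5.3]
gripper_width: 0.0125
gripper_force: 60.5
```

```bash
python3 -m creep '[8,0,0,0.2,0,0,0,8,0,0,0.6,0,0,0,8,0,0,1,0,0,0,8,0,0,1,0,0,0,8,0,0,1,0,0,0,8,0,0,1,0,0,0,8,0,0,0.4,0,0,0,8,0,-0.4,0,0,0,0,8,-0.1,-0.8,0,0,0,0,8,-0.17,-0.94,0,0,0,0]'
python3 -m creep '[8,-0.2,-0.95,0,0,0,0,8,-0.2,-0.95,0,0,0,0,8,-0.2,-0.95,0,0,0,0,8,-0.2,-0.95,0,0,0,0,8,-0.2,-0.95,0,0,0,0,8,-0.2,-0.95,0,0,0,0,8,-0.2,-0.95,0,0,0,0,8,-0.2,-0.95,0,0,0,0,8,-0.2,-0.95,0,0,0,0,8,-0.2,-0.95,0,0,0,0]'
python3 -m creep '[8,-0.2,-0.95,0,0,0,0,8,-0.2,-0.95,0,0,0,0,8,0,-0.95,0,0,0,0,8,0,-0.95,0,0,0,0,8,0,-0.95,0,0,0,0,8,0,-0.75,0,0,0,0,8,0,-0.5,0,0,0,0,8,0,0,0,0,0,0,8,0,0,0,0,0,0]'
python3 -m creep '[8,0,0,-0.6,0,0,0,8,0,0,-1,0,0,0,8,0,0,-1,0,0,0,8,0,0,-1,0,0,0,8,0,0,-0.9,0,0,0,8,0,0,-0.6,0,0,0,8,0,0,-0.4,0,0,0,8,0,0,-0.15,0,0,0,8,0,0,0,0,0,0]'
```

```text
time: 28.62
position: [0.651, 0.0682, 0.2822]
tcp_rot: [0.707, 0.707, -0.001, -0.001]
contact_force: [0.2, -0.1, -2.4]
gripper_width: 0.0129
gripper_force: 59.4
time: 29.88
position: [0.5901, -0.217, 0.2824]
tcp_rot: [0.707, 0.707, -0.001, -0.001]
contact_force: [0.4, 1.1, -2.0]
gripper_width: 0.0132
gripper_force: 59.4
time: 31.0
position: [0.5799, -0.3942, 0.2841]
tcp_rot: [0.707, 0.707, 0.0, -0.0]
contact_force: [0.1, 0.1, -1.2]
gripper_width: 0.0129
gripper_force: 59.4
time: 32.12
position: [0.5804, -0.3949, 0.1155]
tcp_rot: [0.707, 0.707, 0.0, 0.0]
contact_force: [-0.4, -0.4, -2.2]
gripper_width: 0.0129
gripper_force: 59.4
```

```bash
python3 -m creep '[8,0,0,-0.05,0,0,0,8,0,0,0,0,0,0]';python3 -m creep '[8,0,0,-0.04,0,0,0,8,0,0,0,0,0,0]'
```

```text
time: 32.38
position: [0.5804, -0.395, 0.1142]
tcp_rot: [0.707, 0.707, 0.0, 0.001]
contact_force: [0.3, 1.0, -1.9]
gripper_width: 0.0126
gripper_force: 59.4
time: 32.62
position: [0.5807, -0.3951, 0.1139]
tcp_rot: [0.707, 0.707, 0.0, 0.001]
contact_force: [-0.9, 1.3, 5.4]
gripper_width: 0.0131
gripper_force: 60.4
```

```bash
python3 -m creep '[50,0,0,0.02,0,0,0,50,0,0,0,0,0,0,50,0,0,0,0,0,0,50,0,0,0.6,0,0,0,50,0,0,1,0,0,0,50,0,0,1,0,0,0,50,0,0,1,0,0,0,70,0,0,1,0,0,0,70,0,0,0.5,0,0,0,70,0,0.4,0,0,0,0.04]'
python3 -m creep '[70,0,0.9,0,0,0,0.045,70,0,0.9,0,0,0,0.045,70,0,0.9,0,0,0,0.045,70,0,0.9,0,0,0,0.045,70,0,0.9,0,0,0,0.045,70,0,0.9,0,0,0,0.045,70,0,0.9,0,0,0,0.045,70,0,0.9,0,0,0,0.045,70,0,0.9,0,0,0,0.045,70,0,0.3,0,0,0,0.03]'
python3 -m creep '[70,0,0,0,0,0,0,70,0,0,0,0,0,0]'
python3 - <<'E'
from m import *
for n in("side","top"):
    c=r.camera(n); save(c,n+"2"); o=r.regions_of("lock_cylinder",n)[0]; P=world(c,o["pixels"])
    print(n,o["confidence"],o["extent"],r.tip_of("lock_cylinder",n)[:1])
    L=P[(P[:,2]>.0605)&(P[:,2]<.072)]; L=L[L[:,0]>.702]
    vx,vy,x,y=cv2.fitLine((L[:,:2]*1000).astype(np.float32),cv2.DIST_L2,0,.01,.01).ravel(); print("lever",len(L),np.degrees(np.arctan(vy/vx)),x,y,L.max(0))
    C=P[(P[:,2]>.05)&(P[:,2]<.0585)&(P[:,0]<.695)]; print("collar",C.min(0),C.max(0),cv2.minEnclosingCircle((C[:,:2]*1000).astype(np.float32)))
    N=P[(P[:,2]<.045)&(P[:,2]>.022)]; print("nut",len(N),N.min(0) if len(N) else 0,N.max(0) if len(N) else 0)
    u0,v0,u1,v1=map(int,o["extent"]); a=c["image"][v0-15:v1+25,u0-25:u1+25,::-1]; cv2.imwrite(f"pics/lock_{n}.png",cv2.resize(a,None,fx=7,fy=7,interpolation=cv2.INTER_CUBIC)); print(a.shape,u0-25,v0-15)
E
```

```text
time: 33.88
position: [0.5805, -0.3838, 0.2685]
tcp_rot: [0.661, 0.751, 0.0, 0.002]
contact_force: [-0.2, -0.3, -0.7]
gripper_width: 0.0702
gripper_force: 0.0
time: 35.12
position: [0.58, -0.1291, 0.266]
tcp_rot: [0.036, 0.999, 0.0, -0.0]
contact_force: [1.0, 0.0, 0.9]
gripper_width: 0.07
gripper_force: 0.0
time: 35.38
position: [0.58, -0.1311, 0.2658]
tcp_rot: [0.04, 0.999, -0.0, -0.0]
contact_force: [0.2, -0.2, -0.6]
gripper_width: 0.0698
gripper_force: 0.0
side 0.88 [343.3, 189.3, 368.5, 223.1] [{'pixel': [353.1, 216.4], 'confidence': 0.66}]
lever 36 -3.4137967 712.3971 56.909985 [0.72506885 0.06727617 0.06811819]
collar [0.65749456 0.041341   0.05000184] [0.69450872 0.08046807 0.05835898] ((674.6241455078125, 60.625083923339844), 20.21175765991211)
nut 134 [0.65822579 0.04127429 0.02201013] [0.76401934 0.11450223 0.04498998]
(74, 75, 3) 318 174
top 0.77 [283.1, 151.7, 306.9, 190.4] [{'pixel': [293.1, 179.6], 'confidence': 0.63}]
lever 62 -4.9326305 712.7658 60.35895 [0.72441909 0.06626054 0.06697214]
collar [0.65923181 0.04616607 0.05082995] [0.69433942 0.08248381 0.05845059] ((677.32861328125, 64.08234405517578), 19.055683135986328)
nut 41 [0.65857709 0.04537809 0.02242227] [0.70440129 0.08453662 0.04221006]
(79, 73, 3) 258 136
```

```bash
python3 -m creep '[70,0.4,0.8,0,0,0,0,70,0.4,0.8,0,0,0,0,70,0.4,0.8,0,0,0,0,70,0.4,0.8,0,0,0,0,70,0.4,0.8,0,0,0,0,70,0.4,0.8,-0.2,0,0,0,70,0.4,0.8,-0.4,0,0,0,70,0.39,0.83,-0.5,0,0,0,70,0,0,-0.9,0,0,0,70,0,0,-1,0,0,0]'
python3 -m creep '[70,0,0,-1,0,0,0,70,0,0,-1,0,0,0,70,0,0,-1,0,0,0,70,0,0,-0.7,0,0,0,70,0,0,-0.43,0,0,0,70,0,0,0,0,0,0,30,0,0,0,0,0,0,30,0,0,0,0,0,0,30,0,0,0,0,0,0,30,0,0,0,0,0,0]' 30
python3 -m creep '[30,0,0,0,0,0,0,30,0,0,0,0,0,0]' 60
```

```text
time: 36.92
position: [0.6763, 0.0625, 0.1754]
tcp_rot: [0.039, 0.999, -0.0, 0.0]
contact_force: [0.1, -1.3, -0.2]
gripper_width: 0.0698
gripper_force: 0.0
time: 38.17
position: [0.677, 0.0623, 0.0539]
tcp_rot: [0.039, 0.999, 0.0, 0.001]
contact_force: [-1.7, -0.2, 6.2]
gripper_width: 0.0367
gripper_force: 30.2
time: 38.42
position: [0.6771, 0.0623, 0.0541]
tcp_rot: [0.039, 0.999, 0.0, 0.002]
contact_force: [-1.2, 0.8, 5.6]
gripper_width: 0.0358
gripper_force: 59.3
```

```bash
python3 -m creep '[30,0,0,0.2,0,0,0,30,0,0,0.6,0,0,0,30,0,0,1,0,0,0,30,0,0,1,0,0,0,30,0,0,1,0,0,0,30,0,0,0.9,0,0,0,30,0,0,0.3,0,0,0,30,-0.2,0.4,0,0,0,0,30,-0.4,0.8,0,0,0,0,30,-0.5,0.95,0,0,0,0]'
python3 -m creep '[30,-0.5,0.95,0,0,0,0,30,-0.5,0.95,0,0,0,0,30,-0.5,0.95,0,0,0,0,30,-0.5,0.95,0,0,0,0,30,-0.5,0.95,0,0,0,0,30,-0.5,0.95,0,0,0,0,30,-0.5,0.95,0,0,0,0,30,-0.43,0.65,0,0,0,0,30,0,0.27,0,0,0,0,30,0,0,0,0,0,0]'
python3 -m creep '[30,0,0,-0.6,0,0,0,30,0,0,-1,0,0,0,30,0,0,-1,0,0,0,30,0,0,-0.8,0,0,0,30,0,0,-0.4,0,0,0,30,0,0,0,0,0,0]'
python3 - <<'E'
from m import *
print(r.read_state()["position"])
for n in("side","top"):
    c=r.camera(n); save(c,n+"3")
    for t in("lock_cylinder","coaster"):
        for o in r.regions_of(t,n)[:1]:
            P=world(c,o["pixels"]); print(n,t,o["confidence"],np.percentile(P,[1,99],0).round(4).tolist(),rect(P[(P[:,2]>.005)&(P[:,2]<.014)]) if t=="coaster" else "")
            if t[0]=="l":
                L=P[(P[:,2]>.10)]; print(len(L), rect(L) if len(L)>5 else"")
E
```

```text
time: 39.67
position: [0.6408, 0.1285, 0.1999]
tcp_rot: [0.039, 0.999, -0.0, -0.002]
contact_force: [0.4, 1.0, -0.9]
gripper_width: 0.0361
gripper_force: 60.1
time: 40.92
position: [0.5248, 0.354, 0.2016]
tcp_rot: [0.039, 0.999, -0.0, -0.0]
contact_force: [-0.2, -0.7, -1.0]
gripper_width: 0.0359
gripper_force: 60.1
time: 41.68
position: [0.5244, 0.3527, 0.0864]
tcp_rot: [0.039, 0.999, -0.001, -0.001]
contact_force: [-0.2, -0.3, -1.1]
gripper_width: 0.0356
gripper_force: 60.1
[0.52436865 0.35268064 0.08637605]
side lock_cylinder 0.6 [[0.505, 0.3301, 0.0517], [0.5658, 0.3715, 0.0984]] 
0 
side coaster 0.55 [[0.3853, -0.447, 0.0008], [0.6124, -0.2939, 0.0079]] [ 498.6 -371.4  149.6  229.2   87.4]
top lock_cylinder 0.68 [[0.5081, 0.3422, 0.0214], [0.5728, 0.3732, 0.1028]] 
17 [559.  350.   22.5   8.2   3.5]
top coaster 0.81 [[0.4648, 0.2939, -0.0011], [0.5871, 0.3954, 0.013]] [525.5 355.  100.1 100.9  26.6]
```

View pics/side3.png

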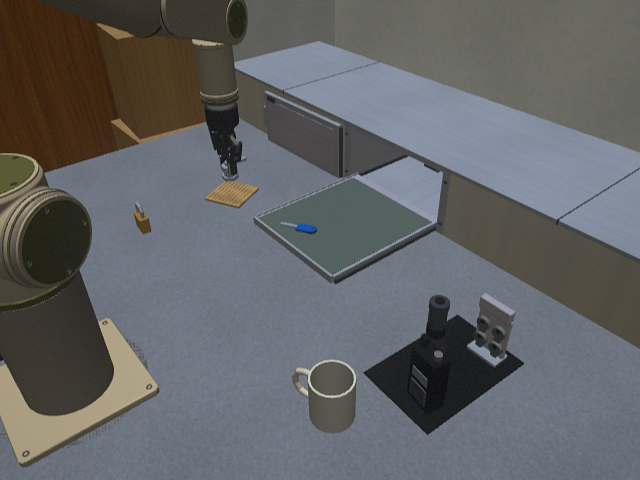

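```bash
python3 -m creep '[30,0,0.04,-0.6,0,0,0,30,0,0,-0.5,0,0,0,30,0,0,-0.25,0,0,0,30,0,0,-0.1,0,0,0,30,0,0,0,0,0,0]';python3 -m creep '[30,0,0,-0.05,0,0,0,30,0,0,0,0,0,0]'
```

```text
time: 42.6
position: [0.525, 0.355, 0.0444]
tcp_rot: [0.039, 0.999, -0.0, -0.0]
contact_force: [0.0, -0.3, -1.5]
gripper_width: 0.0359
gripper_force: 60.1
time: 42.85
position: [0.5251, 0.3551, 0.0433]
tcp_rot: [0.039, 0.999, 0.0, 0.0]
contact_force: [-1.0, -0.1, -1.1]
gripper_width: 0.036
gripper_force: 60.1
```

```bash
python3 -m creep '[30,0,0,-0.03,0,0,0,30,0,0,0,0,0,0]';python3 -m creep '[30,0,0,-0.03,0,0,0,30,0,0,0,0,0,0]'
```

```text
time: 43.1
position: [0.5252, 0.3552, 0.0431]
tcp_rot: [0.039, 0.999, 0.0, 0.0]
contact_force: [-2.6, -2.1, 5.5]
gripper_width: 0.0359
gripper_force: 60.6
time: 43.35
position: [0.5253, 0.3552, 0.043]
tcp_rot: [0.039, 0.999, 0.0, 0.0]
contact_force: [-5.9, -3.9, 12.2]
gripper_width: 0.0358
gripper_force: 61.3
```

```bash
python3 -m creep '[30,0,0,0.04,0,0,0,70,0,0,0,0,0,0,70,0,0,0,0,0,0,70,0,0,0,0,0,0,70,0,0,0.4,0,0,0,70,0,0,0.8,0,0,0,70,0,0,1,0,0,0,70,0,0,1,0,0,0,70,0,0,1,0,0,0,70,0,0,1,0,0,0]'
python3 -m creep '[70,0,0,1,0,0,0,70,0,0,0.8,0,0,0,60,-0.13,-1,0,0,0,-0.02,60,-0.13,-1,0,0,0,-0.02,60,-0.13,-1,0,0,0,-0.02,60,-0.13,-1,0,0,0,-0.02,60,-0.13,-1,0,0,0,-0.02,60,-0.13,-1,0,0,0,-0.02,60,-0.13,-1,0,0,0,-0.02,60,-0.13,-1,0,0,0,-0.02]'
python3 -m creep '[60,-0.13,-1,0,0,0,-0.02,60,-0.13,-1,0,0,0,-0.02,60,-0.13,-1,0,0,0,-0.02,60,-0.13,-1,0,0,0,-0.02,60,-0.13,-1,0,0,0,-0.02,60,-0.13,-1,0,0,0,-0.02,60,-0.13,-1,0,0,0,-0.02,60,-0.13,-1,0,0,0,-0.02,60,-0.13,-1,0,0,0,-0.02,60,-0.13,-1,0,0,0,-0.02]'
python3 -m creep '[60,-0.13,-1,0,0,0,-0.02,60,-0.13,-1,0,0,0,-0.02,60,-0.13,-1,0,0,0,-0.02,60,-0.13,-1,0,0,0,-0.02,60,-0.13,-1,0,0,0,-0.02,60,-0.13,-1,0,0,0,-0.059,60,-0.08,-1,0,0,0,0,60,0,0,0,0,0,0,60,0,0,0,0,0,0]'
python3 - <<'E'
from m import *
print(r.read_state()["position"])
for n in("side","top"):
    c=r.camera(n); save(c,n+"4")
    for t in("lock_cylinder","coaster"):
        for o in r.regions_of(t,n)[:1]:
            P=world(c,o["pixels"]); print(n,t,o["confidence"],np.percentile(P,[1,99],0).round(4).tolist(),rect(P[(P[:,2]>.005)&(P[:,2]<.014)]) if t=="coaster" else "")
            if t[0]=="l":
                C=P[(P[:,2]>.038)&(P[:,2]<.0475)&(P[:,0]<.542)]; print("collar",C.min(0),C.max(0),cv2.minEnclosingCircle((C[:,:2]*1000).astype(np.float32)))
meas([("radio",.105,.116),("torch",.126,.14),("cover_stand",.11,.13)])
a=np.hstack([cv2.imread("pics/top4.png")[200:320,100:220],cv2.imread("pics/side4.png")[110:230,170:290]]);cv2.imwrite("pics/l4.png",cv2.resize(a,(800,400),interpolation=2))
E
```

```text
time: 44.6
position: [0.525, 0.355, 0.2005]
tcp_rot: [0.039, 0.999, 0.0, 0.0]
contact_force: [0.7, -0.0, 0.0]
gripper_width: 0.0699
gripper_force: 0.0
time: 45.85
position: [0.4936, 0.114, 0.2535]
tcp_rot: [0.287, 0.958, 0.0, 0.001]
contact_force: [0.6, -0.3, -0.4]
gripper_width: 0.0602
gripper_force: 0.0
time: 47.1
position: [0.4546, -0.186, 0.2535]
tcp_rot: [0.569, 0.822, 0.0, 0.001]
contact_force: [0.9, -0.0, 0.8]
gripper_width: 0.06
gripper_force: 0.0
time: 48.22
position: [0.429, -0.3946, 0.2528]
tcp_rot: [0.754, 0.657, 0.0, 0.0]
contact_force: [-0.2, -0.2, 0.4]
gripper_width: 0.0599
gripper_force: 0.0
[ 0.42897608 -0.39459686  0.25283621]
side lock_cylinder 0.85 [[0.5076, 0.3334, 0.0095], [0.5671, 0.3707, 0.0567]] 
collar [0.50656243 0.33131716 0.03824314] [0.5414334  0.37461525 0.04719101] ((524.892333984375, 352.9662170410156), 21.69771957397461)
side coaster 0.91 [[0.4639, 0.2906, -0.0004], [0.5836, 0.3978, 0.0136]] [524.9 351.6 102.2 102.3  27.1]
top lock_cylinder 0.67 [[0.5078, 0.3359, 0.0093], [0.5694, 0.3797, 0.0571]] 
collar [0.50776373 0.33574513 0.03807003] [0.54187917 0.37306518 0.04724465] ((525.6536254882812, 354.4411926269531), 19.059873580932617)
top coaster 0.77 [[0.4648, 0.2952, -0.0004], [0.5838, 0.4118, 0.0127]] [525.5 354.9 100.3 100.4  26.8]
side radio 0.8 578 rect [ 424.8 -395.3   55.    34.3   83.1] box [ 405.3 -423.8] [ 444. -368.] z50/98 [0.1119 0.1153]
side torch missing
side cover_stand 0.83 354 rect [ 5.799e+02 -3.964e+02  1.750e+01  5.970e+01  1.000e-01] box [ 571.1 -426.3] [ 588.6 -366.6] z50/98 [0.1189 0.1222]
top radio 0.91 451 rect [ 426.4 -392.7   54.1   34.1   82.1] box [ 407.8 -420.5] [ 445.5 -364.5] z50/98 [0.1111 0.1141]
top torch 0.69 242 rect [ 502.4 -338.8   28.3   30.8   15.9] box [ 487.8 -354.8] [ 516.6 -323.2] z50/98 [0.1318 0.1362]
top cover_stand 0.82 266 rect [ 581.1 -393.    59.    14.4   89.2] box [ 573.6 -422.5] [ 588.  -363.5] z50/98 [0.119  0.1225]
```

View pics/l4.png

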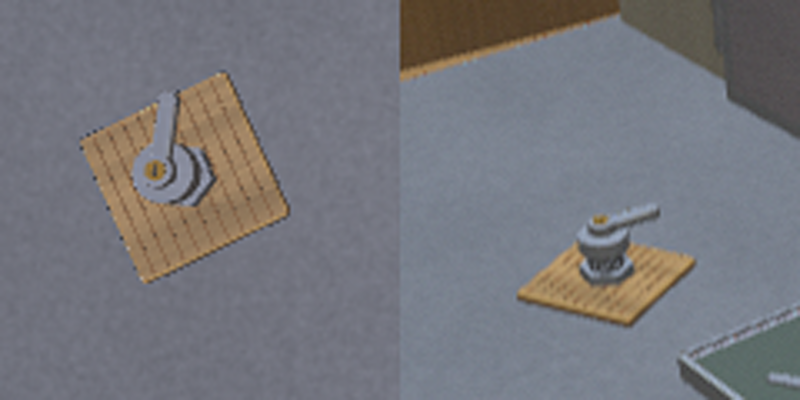

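```bash
python3 -m creep '[60,-0.13,0,-0.6,0,0,0,60,0,0,-1,0,0,0,60,0,0,-1,0,0,0,60,0,0,-1,0,0,0,60,0,0,-0.9,0,0,0,60,0,0,-0.45,0,0,0,60,0,0,-0.2,0,0,0,60,0,0,0,0,0,0,20,0,0,0,0,0,0,20,0,0,0,0,0,0]' 40
python3 -m creep '[20,0,0,0,0,0,0,20,0,0,0,0,0,0,20,0,0,0,0,0,0]' 60
```

```text
time: 50.18
position: [0.4257, -0.3957, 0.0992]
tcp_rot: [0.754, 0.657, 0.0, 0.001]
contact_force: [0.4, -0.7, 2.6]
gripper_width: 0.0336
gripper_force: 40.7
time: 50.55
position: [0.4258, -0.3958, 0.0993]
tcp_rot: [0.754, 0.657, 0.0, 0.001]
contact_force: [-0.3, 0.6, 6.3]
gripper_width: 0.0335
gripper_force: 60.2
```

```bash
python3 -m creep '[20,0,0,0.2,0,0,0,20,0,0,0.6,0,0,0,20,0,0,1,0,0,0,20,0,0,1,0,0,0,20,0,0,1,0,0,0,20,0,0,1,0,0,0,20,0,0,0.9,0,0,0,20,0,0,0.4,0,0,0,20,0.2,0.5,0,0,0,0,20,0.4,0.8,0,0,0,0]'
python3 -m creep '[20,0.45,0.95,0,0,0,0,20,0.45,0.95,0,0,0,0,20,0.45,0.95,0,0,0,0,20,0.45,0.95,0,0,0,0,20,0.45,0.95,0,0,0,0,20,0.45,0.95,0,0,0,0,20,0.45,0.95,0,0,0,0,20,0.45,0.95,0,0,0,0,20,0.45,0.95,0,0,0,0,20,0.45,0.95,0,0,0,0]'
python3 -m creep '[20,0.45,0.95,0,0,0,0,20,0.45,0.95,0,0,0,0,20,0.45,0.95,0,0,0,0,20,0.28,0.95,0,0,0,0,20,0,0.5,0,0,0,0,20,0,0,0,0,0,0,20,0,0,0,0,0,0]'
python3 -m creep '[20,0,0,-0.6,0,0,0,20,0,0,-1,0,0,0,20,0,0,-1,0,0,0,20,0,0,-1,0,0,0,20,0,0,-0.9,0,0,0,20,0,0,-0.6,0,0,0,20,0,0,-0.3,0,0,0,20,0,0,-0.07,0,0,0,20,0,0,0,0,0,0]'
```

```text
time: 51.8
position: [0.4427, -0.3548, 0.2793]
tcp_rot: [0.755, 0.656, -0.0, -0.001]
contact_force: [-0.2, -0.2, -2.3]
gripper_width: 0.0331
gripper_force: 59.9
time: 53.05
position: [0.5774, -0.0687, 0.2789]
tcp_rot: [0.754, 0.657, -0.001, -0.001]
contact_force: [-0.2, -0.3, -1.9]
gripper_width: 0.0335
gripper_force: 59.9
time: 53.92
position: [0.6265, 0.0573, 0.2806]
tcp_rot: [0.754, 0.657, -0.0, 0.0]
contact_force: [0.3, -0.5, -2.0]
gripper_width: 0.0337
gripper_force: 60.0
time: 55.05
position: [0.6276, 0.058, 0.1178]
tcp_rot: [0.754, 0.657, 0.001, 0.001]
contact_force: [0.1, 0.4, -2.3]
gripper_width: 0.033
gripper_force: 60.1
```

```bash
python3 -m creep '[20,0,0,-0.05,0,0,0,20,0,0,0,0,0,0]';python3 -m creep '[20,0,0,-0.03,0,0,0,20,0,0,0,0,0,0]';python3 -m creep '[20,0,0,-0.03,0,0,0,20,0,0,0,0,0,0]'
```

```text
time: 55.3
position: [0.6272, 0.058, 0.1158]
tcp_rot: [0.754, 0.657, 0.0, 0.0]
contact_force: [0.3, -0.0, -2.1]
gripper_width: 0.0329
gripper_force: 60.1
time: 55.55
position: [0.6273, 0.0581, 0.1153]
tcp_rot: [0.754, 0.657, 0.0, 0.0]
contact_force: [-1.4, -0.6, 4.9]
gripper_width: 0.0332
gripper_force: 60.7
time: 55.8
position: [0.6274, 0.0581, 0.1153]
tcp_rot: [0.754, 0.657, 0.001, 0.0]
contact_force: [-4.0, 0.4, 10.7]
gripper_width: 0.0337
gripper_force: 61.7
```

```bash
python3 -m creep '[60,0,0,0.03,0,0,0,60,0,0,0,0,0,0,60,0,0,0,0,0,0,60,0,0,0.6,0,0,0,60,0,0,1,0,0,0,60,0,0,1,0,0,0,60,0,0,1,0,0,0,60,0,0,1,0,0,0,60,0,0,0.4,0,0,0,60,-0.2,-0.5,0,0,0,0]'
python3 -m creep '[60,-0.3,-0.95,0,0,0,0,60,-0.3,-0.95,0,0,0,0,60,-0.3,-0.95,0,0,0,0,60,-0.3,-0.95,0,0,0,0,60,-0.3,-0.95,0,0,0,0,60,-0.3,-0.95,0,0,0,0,60,-0.3,-0.95,0,0,0,0,60,-0.3,-0.95,0,0,0,0,60,-0.3,-0.95,0,0,0,0,60,-0.3,-0.95,0,0,0,0]'
python3 -m creep '[60,-0.3,-0.95,0,0,0,0,60,-0.3,-0.95,0,0,0,0,60,-0.3,-0.95,0,0,0,0,60,-0.06,-0.41,0,0,0,0,60,0,0,0,0,0,0,60,0,0,0,0,0,0]'
```

```text
time: 57.05
position: [0.6214, 0.0432, 0.2656]
tcp_rot: [0.754, 0.657, 0.001, 0.001]
contact_force: [0.9, -0.1, -0.6]
gripper_width: 0.0602
gripper_force: 0.0
time: 58.3
position: [0.529, -0.2433, 0.2623]
tcp_rot: [0.754, 0.657, -0.001, -0.001]
contact_force: [0.7, 1.2, -0.5]
gripper_width: 0.0599
gripper_force: 0.0
time: 59.05
position: [0.5022, -0.3389, 0.264]
tcp_rot: [0.754, 0.657, 0.0, -0.0]
contact_force: [0.6, 0.0, 0.0]
gripper_width: 0.0601
gripper_force: 0.0
```

```bash
python3 -m creep '[60,0,0,-0.7,0,0,0,60,0,0,-1,0,0,0,60,0,0,-1,0,0,0,60,0,0,-1,0,0,0,60,0,0,-0.9,0,0,0,60,0,0,-0.5,0,0,0,60,0,0,-0.18,0,0,0,60,0,0,0,0,0,0,20,0,0,0,0,0,0,20,0,0,0,0,0,0]' 40
python3 -m creep '[20,0,0,0,0,0,0,20,0,0,0,0,0,0,20,0,0,0,0,0,0]' 60
```

```text
time: 60.3
position: [0.5027, -0.3404, 0.1074]
tcp_rot: [0.754, 0.657, 0.0, 0.001]
contact_force: [0.1, 0.2, 2.5]
gripper_width: 0.0301
gripper_force: 39.2
time: 60.68
position: [0.5028, -0.3404, 0.1074]
tcp_rot: [0.754, 0.657, 0.0, 0.001]
contact_force: [-1.3, -0.1, 6.0]
gripper_width: 0.0295
gripper_force: 58.6
```

```bash
python3 -m creep '[20,0,0,0.2,0,0,0,20,0,0,0.6,0,0,0,20,0,0,1,0,0,0,20,0,0,1,0,0,0,20,0,0,1,0,0,0,20,0,0,1,0,0,0,20,0,0,0.5,0,0,0,20,0.2,0.5,0,0,0,0,20,0.5,0.93,0,0,0,0,20,0.5,0.94,0,0,0,0]'
python3 -m creep '[20,0.5,0.94,0,0,0,0,20,0.5,0.94,0,0,0,0,20,0.5,0.94,0,0,0,0,20,0.5,0.94,0,0,0,0,20,0.5,0.94,0,0,0,0,20,0.5,0.94,0,0,0,0,20,0.5,0.94,0,0,0,0,20,0.4,0.94,0,0,0,0,20,0.09,0.63,0,0,0,0,20,0,0.31,0,0,0,0]'
python3 -m creep '[20,0,0,0,0,0,0,20,0,0,-0.6,0,0,0,20,0,0,-1,0,0,0,20,0,0,-1,0,0,0,20,0,0,-1,0,0,0,20,0,0,-0.6,0,0,0,20,0,0,-0.35,0,0,0,20,0,0,-0.13,0,0,0,20,0,0,0,0,0,0]'
python3 -m creep '[20,0,0,-0.04,0,0,0,20,0,0,0,0,0,0]'
```

```text
time: 61.92
position: [0.538, -0.2666, 0.2629]
tcp_rot: [0.754, 0.657, -0.0, -0.002]
contact_force: [1.1, -0.5, -3.4]
gripper_width: 0.0293
gripper_force: 59.5
time: 63.18
position: [0.6572, -0.0134, 0.2637]
tcp_rot: [0.754, 0.657, -0.001, -0.001]
contact_force: [0.1, -0.7, -2.2]
gripper_width: 0.0295
gripper_force: 59.5
time: 64.3
position: [0.6583, -0.015, 0.1254]
tcp_rot: [0.754, 0.657, 0.0, 0.0]
contact_force: [-0.0, -0.9, -1.9]
gripper_width: 0.0293
gripper_force: 59.6
time: 64.55
position: [0.6582, -0.0149, 0.1241]
tcp_rot: [0.754, 0.657, 0.0, 0.0]
contact_force: [-0.3, -0.3, -3.1]
gripper_width: 0.0294
gripper_force: 59.6
```

```bash
python3 -m creep '[20,0,0,-0.04,0,0,0,20,0,0,0,0,0,0]';python3 -m creep '[20,0,0,-0.03,0,0,0,20,0,0,0,0,0,0]'
```

```text
time: 64.8
position: [0.6584, -0.0148, 0.1235]
tcp_rot: [0.754, 0.657, 0.001, 0.001]
contact_force: [-3.4, 0.3, 4.1]
gripper_width: 0.0295
gripper_force: 60.7
time: 65.05
position: [0.6586, -0.0147, 0.1235]
tcp_rot: [0.754, 0.657, 0.001, 0.001]
contact_force: [-4.1, 1.0, 11.2]
gripper_width: 0.0296
gripper_force: 61.8
```

```bash
python3 -m creep '[60,0,0,0.03,0,0,0,60,0,0,0,0,0,0,60,0,0,0,0,0,0,60,0,0,0.6,0,0,0,60,0,0,1,0,0,0,60,0,0,1,0,0,0,60,0,0,1,0,0,0,60,0,0,0.7,0,0,0,60,0,0,0.3,0,0,0,50,-0.1,-0.5,0,0,0,0.004]'
python3 -m creep '[50,-0.2,-0.95,0,0,0,0.004,50,-0.2,-0.95,0,0,0,0.004,50,-0.2,-0.95,0,0,0,0.004,50,-0.2,-0.95,0,0,0,0.004,50,-0.2,-0.95,0,0,0,0.004,50,-0.2,-0.95,0,0,0,0.004,50,-0.2,-0.95,0,0,0,0.004,50,-0.2,-0.95,0,0,0,0.004,50,-0.2,-0.95,0,0,0,0.004,50,-0.2,-0.95,0,0,0,0.004]'
python3 -m creep '[50,-0.2,-0.95,0,0,0,0,50,-0.2,-0.95,0,0,0,0,50,-0.1,-0.76,0,0,0,0,50,0,0,0,0,0,0,50,0,0,0,0,0,0]'
```

```text
time: 66.3
position: [0.655, -0.0296, 0.2605]
tcp_rot: [0.749, 0.662, 0.0, 0.0]
contact_force: [0.2, 0.0, 0.3]
gripper_width: 0.0501
gripper_force: 0.0
time: 67.55
position: [0.5932, -0.3164, 0.258]
tcp_rot: [0.707, 0.707, -0.0, -0.002]
contact_force: [-0.1, -0.0, -0.4]
gripper_width: 0.0498
gripper_force: 0.0
time: 68.18
position: [0.5797, -0.3943, 0.2595]
tcp_rot: [0.707, 0.707, 0.0, -0.001]
contact_force: [-0.4, 0.4, -0.3]
gripper_width: 0.05
gripper_force: 0.0
```

```bash
python3 -m creep '[50,0,0,-0.7,0,0,0,50,0,0,-1,0,0,0,50,0,0,-1,0,0,0,50,0,0,-1,0,0,0,50,0,0,-0.7,0,0,0,50,0,0,-0.4,0,0,0,50,0,0,-0.1,0,0,0,50,0,0,0,0,0,0,8,0,0,0,0,0,0,8,0,0,0,0,0,0]' 40
python3 -m creep '[8,0,0,0,0,0,0,8,0,0,0,0,0,0,8,0,0,0,0,0,0]' 60
```

```text
time: 69.42
position: [0.5802, -0.3951, 0.1143]
tcp_rot: [0.707, 0.707, 0.0, 0.001]
contact_force: [0.6, -0.1, 0.1]
gripper_width: 0.0142
gripper_force: 0.1
time: 69.8
position: [0.5804, -0.3952, 0.1143]
tcp_rot: [0.707, 0.707, 0.0, 0.001]
contact_force: [0.4, -0.5, 5.3]
gripper_width: 0.013
gripper_force: 59.9
```

```bash
python3 -m creep '[8,0,0,0.2,0,0,0,8,0,0,0.6,0,0,0,8,0,0,1,0,0,0,8,0,0,1,0,0,0,8,0,0,1,0,0,0,8,0,0,1,0,0,0,8,0,0,0.8,0,0,0,8,0,0,0.4,0,0,0,8,0,0.5,0,0,0,0,8,0.1,0.9,0,0,0,0]'
python3 -m creep '[8,0.2,0.95,0,0,0,0,8,0.2,0.95,0,0,0,0,8,0.2,0.95,0,0,0,0,8,0.2,0.95,0,0,0,0,8,0.2,0.95,0,0,0,0,8,0.2,0.95,0,0,0,0,8,0.2,0.95,0,0,0,0,8,0.2,0.95,0,0,0,0,8,0.2,0.95,0,0,0,0,8,0.2,0.95,0,0,0,0]'
python3 -m creep '[8,0.2,0.95,0,0,0,0,8,0.2,0.95,0,0,0,0,8,0.18,0.95,0,0,0,0,8,0,0.95,0,0,0,0,8,0,0.95,0,0,0,0,8,0,0.95,0,0,0,0,8,0,0.7,0,0,0,0,8,0,0.33,0,0,0,0,8,0,0,0,0,0,0,8,0,0,0,0,0,0]'
python3 -m creep '[8,0,0,-0.6,0,0,0,8,0,0,-1,0,0,0,8,0,0,-1,0,0,0,8,0,0,-1,0,0,0,8,0,0,-0.9,0,0,0,8,0,0,-0.5,0,0,0,8,0,0,-0.3,0,0,0,8,0,0,-0.1,0,0,0,8,0,0,0,0,0,0]'
python3 -m creep '[8,0,0,-0.04,0,0,0,8,0,0,0,0,0,0]'
```

```text
time: 71.05
position: [0.5821, -0.3519, 0.2914]
tcp_rot: [0.707, 0.707, -0.0, -0.001]
contact_force: [0.1, 0.0, -2.0]
gripper_width: 0.013
gripper_force: 58.9
time: 72.3
position: [0.6418, -0.0656, 0.2912]
tcp_rot: [0.707, 0.707, -0.001, -0.001]
contact_force: [0.3, 1.2, -1.7]
gripper_width: 0.0134
gripper_force: 58.9
time: 73.55
position: [0.6603, 0.1333, 0.2931]
tcp_rot: [0.707, 0.707, -0.0, 0.0]
contact_force: [-0.1, -0.5, -1.6]
gripper_width: 0.0132
gripper_force: 58.9
time: 74.68
position: [0.6607, 0.1342, 0.132]
tcp_rot: [0.707, 0.707, 0.0, 0.0]
contact_force: [-0.2, -0.5, -2.0]
gripper_width: 0.013
gripper_force: 58.9
time: 74.92
position: [0.6605, 0.1343, 0.1306]
tcp_rot: [0.707, 0.707, 0.0, 0.0]
contact_force: [0.4, 1.2, -1.0]
gripper_width: 0.0132
gripper_force: 58.9
```

```bash
python3 -m creep '[8,0,0,-0.03,0,0,0,8,0,0,0,0,0,0]';python3 -m creep '[8,0,0,-0.02,0,0,0,8,0,0,0,0,0,0]'
```

```text
time: 75.18
position: [0.6608, 0.1343, 0.1303]
tcp_rot: [0.707, 0.707, 0.001, 0.0]
contact_force: [-1.1, 0.3, 6.2]
gripper_width: 0.0127
gripper_force: 59.9
time: 75.42
position: [0.6609, 0.1343, 0.1303]
tcp_rot: [0.707, 0.707, 0.001, 0.001]
contact_force: [-2.1, 0.5, 9.0]
gripper_width: 0.0127
gripper_force: 60.5
```

Release, rise, retreat toward the robot, and check.

```bash
python3 -m creep '[50,0,0,0.03,0,0,0,50,0,0,0,0,0,0,50,0,0,0,0,0,0,50,0,0,0.6,0,0,0,50,0,0,1,0,0,0,50,0,0,1,0,0,0,50,0,0,1,0,0,0,50,0,0,1,0,0,0,50,-0.8,0,0,0,0,0,50,-0.9,0,0,0,0,0]'
python3 -m creep '[50,-0.9,0,0,0,0,0,50,-0.9,0,0,0,0,0,50,-0.9,0,0,0,0,0,50,-0.9,0,0,0,0,0,50,-0.9,0,0,0,0,0,50,-0.5,0,0,0,0,0,50,0,0,0,0,0,0,50,0,0,0,0,0,0]'
python3 - <<'E'
from m import *
meas([t for t in ALL if t[0] in("radio","torch","cover_stand")])
for n in("side","top"):
    c=r.camera(n);save(c,n+"5")
    for t in("scooter_key","mug","padlock","lock_cylinder"):
        for o in r.regions_of(t,n)[:1]: print(n,t,np.median(world(c,o["pixels"]),0).round(3))
a=np.hstack([cv2.imread("pics/side5.png")[120:300,180:460]]);cv2.imwrite("pics/s5.png",cv2.resize(a,(800,514),interpolation=2))
E
```

```text
time: 76.68
position: [0.6093, 0.1342, 0.2696]
tcp_rot: [0.707, 0.707, 0.001, 0.001]
contact_force: [1.1, 0.6, -0.0]
gripper_width: 0.0503
gripper_force: 0.0
time: 77.68
position: [0.4599, 0.1342, 0.2683]
tcp_rot: [0.707, 0.707, 0.001, 0.0]
contact_force: [0.2, 0.1, -0.4]
gripper_width: 0.0503
gripper_force: 0.0
side radio 0.84 187 rect [626.4  55.8  50.9  35.   80.3] box [607.2  29.8] [646.  82.] z50/98 [0.1274 0.1314]
side radio 0.84 568 rect [629.9  68.5  82.2  40.8  71.2] box [604.2  28.1] [662.4 100.9] z50/98 [0.0914 0.119 ]
side torch 0.62 120 rect [657.6 -15.9  34.1  29.7  36. ] box [641.2 -31.9] [674.4   1. ] z50/98 [0.1478 0.1514]
side torch 0.62 284 rect [651.2 -21.8  17.   30.2  46.7] box [638.3 -32. ] [668.   -5.7] z50/98 [0.1047 0.129 ]
side torch 0.62 235 rect [676.7   2.4 106.1  50.   47.2] box [633.4 -39.1] [724.8  35.4] z50/98 [0.0353 0.049 ]
side cover_stand 0.91 139 rect [653.4 114.3  94.1  29.5  70.4] box [623.7  74.9] [669.1 160.8] z50/98 [0.134  0.1485]
side cover_stand 0.91 42 rect [654.  152.5  50.4  16.9  51.3] box [642.2 129.1] [668.8 172.9] z50/98 [0.0269 0
[... 372 characters left out ...]
 0.74 88 rect [646.6 -13.9  29.1  14.8  90. ] box [639.2 -28.5] [6.541e+02 6.000e-01] z50/98 [0.1038 0.1274]
top torch 0.74 93 rect [663.8  -6.8  65.2  44.6  39. ] box [634.2 -35.9] [703.1  10.4] z50/98 [0.0373 0.0499]
top cover_stand 0.77 276 rect [6.605e+02 1.349e+02 1.430e+01 6.010e+01 4.000e-01] box [653.4 104.9] [667.7 165. ] z50/98 [0.1344 0.1377]
top cover_stand 0.77 226 rect [6.652e+02 1.346e+02 4.460e+01 5.970e+01 1.000e-01] box [642.9 104.8] [687.5 164.4] z50/98 [0.0266 0.0295]
side scooter_key [0.55  0.087 0.028]
side mug [ 0.29  -0.32   0.052]
side padlock [0.284 0.34  0.036]
side lock_cylinder [0.524 0.346 0.04 ]
top scooter_key [0.552 0.089 0.027]
top mug [ 0.292 -0.323  0.042]
```

View pics/s5.png

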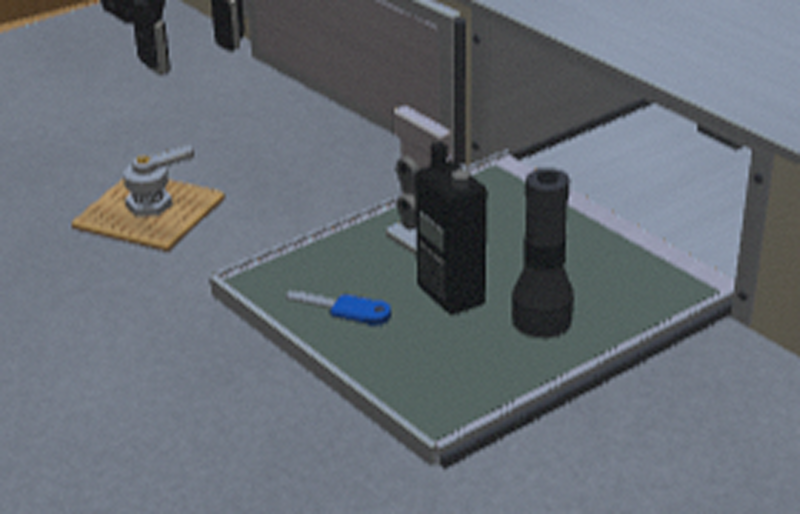

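View pics/top5.png

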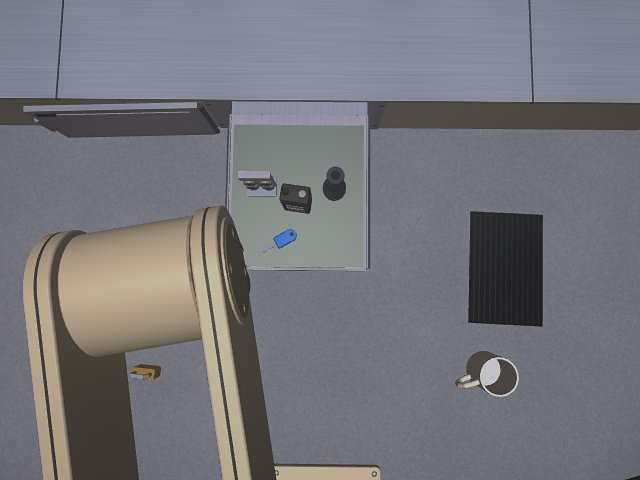

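All three are upright on the shelf within about 1 mm of where they stood (top image: stand 257,183, radio 296,197, torch 335,182). The lock cylinder stands on the coaster, and the key, mug and padlock have not moved.

```bash
python3 -c "from plant import r; print(r.job_done())"
```

```text
the job is handed in; nothing more can be done
None
```

The lock cylinder stands upright, within about 1–2 mm of the middle of the bamboo coaster. The radio, torch and cover stand are back upright on the shelf, each within about 1 mm of where it stood. The scooter key, mug and padlock are where they were, and the job was handed in at about 78 s.

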